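Dock the tube block in the green bay of the bench fence

ROBOT

A 7-joint arm with a two-finger parallel gripper is mounted at the origin on the work surface. World frame = base frame: x ahead of the robot, y to its left, z up, the work surface at z = 0. Lengths are in m, angles in rad, forces in N, time in s.
With the tool pointing down it reaches from about 0.425 to 0.925 m from the base axis. Payload 6.8 kg.
Tool frame: the origin (TCP) lies on the centre line of the jaws, within the pads' length; the fingertips stand 14 mm ahead of it and the grasp point (between the pads) lies 5 mm behind it (r.tips_ahead is the distance from the TCP to the fingertips, in m); z points along the fingers, y is the line along which they close (so a half turn about z gives the same grasp; the last joint's range is limited). The gripper opens to 85 mm and grips with 20 to 120 N. Pads are 22 mm wide; open, the fingers measure 114 mm over their backs; the gripper's body (76 mm by 85 mm) begins 54 mm behind the grasp point. The pads swing forward as they close: fully open they stand 13 mm farther back than shut.
Start: joints at [1.005, 0.477, 0.022, 1.555, -0.011, 1.109, -0.083], TCP at [0.298, -0.606, 0.245] pointing down, gripper open.
Joint ranges: [-2.96, 2.96], [-0.34, 2.1], [-1.41, 1.46], [0.24, 2.44], [-1.37, 4.51], [0.17, 1.92], [-2.96, 2.96]. Speed limits (rad/s): [2.39, 2.39, 3.14, 3.14, 3.14, 3.14, 3.14].

INTERFACE

Orientations are given as a rotation vector (axis times angle).
In Python, from bench import r, eyes gives the robot as it stands.
- The arm moves only by the tool step_arm, never from a script. Its argument "rows" is a list of rows, each a list of 6 numbers: the shift along the world's x, y, z in units of 60 cm (1.0 is 60 cm), then the turn, a rotation vector about the world's x, y, z in units of pi rad (1.0 is pi rad). In form: [[x, y, z, rx, ry, rz], ...]. A call has 1 to 5 rows; each row is the pose to reach, as a shift and turn from the pose commanded when the call began, turning the shorter way round; what a row does not reach only later rows make up. A row lasts 1/12 s, in which the tool goes at most 41.7 mm and 7.16 degrees, less where a joint would pass 70% of its speed; a pose out of reach is approached as far as the arm can. A call with a number of a shift or a turn outside -1 to 1 is refused whole. A call with a gripper value outside its range is refused whole. "jaw" is the closure, from 0 (fully open) to 1 (shut), set as the call begins (left out, the last holds). The fingers move at their own pace and stop on an object; "squeeze" is the grip in N (left out, the last holds). Time passes only in rows, so rows that repeat a pose let the fingers close. It gives the time, the measured TCP pose, the force, the opening and the grip force at its end, in the units of the state.
- r.get_obs(): the state, without advancing time (a new reading comes with each control period).
- eyes.grab_frame(name): name is "scene" or "top" or "wrist"; returns the picture (400x640x3 uint8, red, green, blue); there is no depth.
- eyes.camera_info(name): a dict with "mtx" (3x3 intrinsics, pixels), "extrinsics" (4x4, takes a point from camera to world coordinates); the wrist camera has in their place "tool_from_camera" (4x4, takes a point from camera to tool coordinates, whose origin is the TCP and whose axes are the flange's). Camera axes: x right, y down, z forward; pixel columns grow to the right and rows downward; lengths in m; the calibration is good to about 2 mm. The wrist camera is an equidistant fisheye: a pixel r from the principal point sees the ray r / f radians off the axis. A picture is of the moment at which its call begins: read the wrist's pose just before it. camera_info takes no time and is no camera call.
- r.hand_in(): hands the job in; it is judged then, once.
The state is a dict: "clock": time; "joints": joint angles; "qvel": joint speeds; "tau": joint torques, N m; "tcp_pos": TCP position; "orientation": TCP orientation; "contact_force": force on the tool from outside, world axes, zero at the start; "moment": the same for the moment, N m; "grip_width": finger opening in m; "gripper_force": force on a finger pad.
Only numpy, scipy, OpenCV 4.12 (cv2) and the standard library are available. Lean on these libraries where they do the work, as an engineer would, in place of code of your own. Each camera call takes 0.05 s, during which the arm holds its last target. There are 200 camera calls.

TASK

Push the blue tube block along the bench into the green bay, so that it sits flush against both the fence and the end stop at that bay. Push only from beside it, never reaching over it or taking hold of it, and keep it flat on the bench. Leave the jars and the steel cup standing where they are, and finish with the hand clear of everything.

Things in the scene. Friction and masses are not known exactly. Their poses are not given: they have to be found in the camera images.
- tube_block: loose blue plastic block, 75 (x) x 130 (y) x 40 (z) mm, about 0.45 kg (varies by a third either way; sliding it takes some 2 to 10 N), with six short capped test tubes fixed in its top, in two rows; the caps reach 66 mm above the bench. Origin: centre of the underside; z up, y along the length. Either way round is right.
- fence: fixed aluminium fence, a U seen from above, 30 mm high, walls 14 mm thick: a straight wall 428 mm long and at each end an end stop standing out 75 mm from its face. Origin: on the bench, middle of the face line. x points into the wall: the face is x = 0 and looks to -x, the open side, towards the robot. y runs along the wall: the end stops' inner faces are at y = +200 and -200 mm. z up.
- green_bay: green paint on the bench, 95 x 130 mm, in one of the two corners of fence and end stop, with a green stripe on the fence top (flat, nothing to bump into). Origin: where the centre of the block's underside is when it is flush with both walls, 37.5 mm off the fence and 65 mm off the end stop (y = +135 or -135 mm in the fence's frame); axes parallel to the fence's.
- orange_bay: the same in orange, in the other corner: not the place to use. Origin and axes likewise.
- white_jar: loose white lidded jar, 68 mm across, 100 mm tall, standing at one side of the work. Origin: centre of the underside. Leave alone.
- steel_cup: loose dark steel cup, 76 mm across, 75 mm tall, standing at the other side. Origin: centre of the underside. Leave alone.
- small_jar: loose small white jar with a red lid, 44 mm across, 45 mm tall, standing behind the fence. Origin: centre of the underside. Leave alone.
There are look-alikes about, which are no part of the job. Several things look just like the tube_block: the one meant starts farthest to the robot's right.

How it is judged:
By the outcome, as a careful person would: the job done as asked, in the order asked, and still so for the second after the job is handed in, with the robot touching nothing.
It also fails if it takes over 61 s, if anything falls off the work surface, if the arm or the gripper's body presses on something with over 40 N, if the wrist force passes 120 N, or if a joint passes its speed limit or range.

## Working session

There is one attempt and no reset: what is moved stays moved. The work goes in short steps, Python scripts to look and compute and a tool call to move; the robot and the scene stay as the last step left them, time stands still between calls to the robot, and variables do not carry over. Pictures are saved under pics/ and viewed, at most 10 in all, crops included, and the job is handed in when it is done.

Besides the shell and the picture viewer there is one more tool, called after ">>>" as name([rows], argument=value, ...), one row to a line, values as JSON. step_arm: Moves the arm, as the interface text tells. Shifts and turns lie within -1 to 1; 1 stands for 60 cm of shift or pi rad of turn. Its arguments: {"type":"object","properties":{"rows":{"type":"array"},"jaw":{"type":"number"},"squeeze":{"type":"number"}},"required":["rows"]}

```bash
mkdir -p pics; ls; python3 - <<'E'
from bench import r, eyes
import cv2,numpy as np
o=r.get_obs();print({k:np.round(v,3) for k,v in o.items()})
for n in ("top","scene"):
    im=eyes.grab_frame(n);cv2.imwrite(f"pics/{n}0.png",im[:,:,::-1])
    c=eyes.camera_info(n);print(n,np.round(c["mtx"],2),np.round(c["extrinsics"],4))
E
```

```text
pics
{'clock': np.float64(0.0), 'joints': array([ 1.005,  0.478,  0.022,  1.556, -0.011,  1.109, -0.083]), 'qvel': array([-0.   ,  0.   ,  0.002, -0.   ,  0.   ,  0.002, -0.   ]), 'tau': array([-0.0000e+00, -5.9645e+01,  1.6080e+00, -2.8120e+01,  1.2000e-02,
        9.0000e-03, -0.0000e+00]), 'tcp_pos': array([ 0.298, -0.605,  0.244]), 'orientation': array([-3.058e+00, -7.130e-01,  1.000e-03]), 'contact_force': array([ 0.148, -1.223, -0.017]), 'moment': array([0.012, 0.007, 0.02 ]), 'gripper_force': np.float64(0.0), 'grip_width': np.float64(0.085)}
top [[476.55   0.   319.67]
 [  0.   476.55 205.9 ]
 [  0.     0.     1.  ]] [[ 1.5300e-02 -9.9870e-01  4.9500e-02  5.0820e-01]
 [-9.9990e-01 -1.5300e-02  2.0000e-03  1.6000e-02]
 [-1.3000e-03 -4.9500e-02 -9.9880e-01  1.3014e+00]
 [ 0.0000e+00  0.0000e+00  0.0000e+00  1.0000e+00]]
scene [[375.07   0.   323.51]
 [  0.   375.07 200.46]
 [  0.     0.     1.  ]] [[-0.6869  0.5616 -0.4612  1.0473]
 [ 0.7266  0.5211 -0.4477  0.4554]
 [-0.011  -0.6427 -0.7661  0.8171]
 [ 0.      0.      0.      1.    ]]
```

View pics/top0.png

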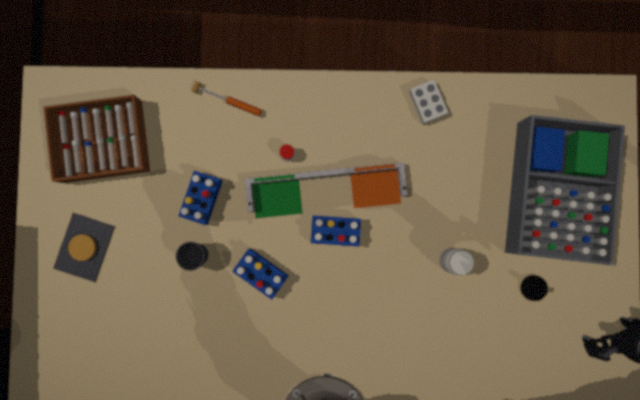

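View pics/scene0.png

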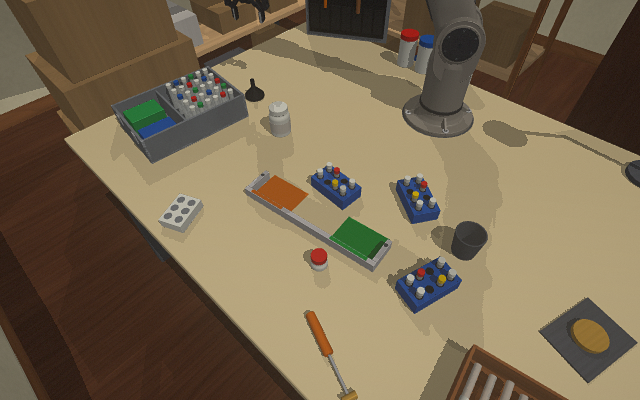

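The top view shows the robot base at the bottom centre (325,400), with the robot's right on the image's right. Three blocks could be the one meant: (201,197), (261,273) and (336,231). Farthest to the right is **(336,231)**. The green bay is at (277,196) and the orange one at (376,187). The cup is at (192,256), the white jar at (458,262) and the small jar at (287,152).

```bash
cat > h.py <<'E'
import cv2,numpy as np
from bench import r,eyes
def ray(name,uv,z):
    c=eyes.camera_info(name);K=c["mtx"];T=c["extrinsics"]
    uv=np.atleast_2d(np.float64(uv));d=np.c_[uv,np.ones(len(uv))]@np.linalg.inv(K).T@T[:3,:3].T
    o=T[:3,3];return o+d*((z-o[2])/d[:,2])[:,None]
def grab(n): return np.ascontiguousarray(eyes.grab_frame(n)[:,:,::-1])
def big(mask,box):
    u0,v0,u1,v1=box;m=np.zeros_like(mask);m[v0:v1,u0:u1]=mask[v0:v1,u0:u1]
    cs,_=cv2.findContours(m,cv2.RETR_EXTERNAL,cv2.CHAIN_APPROX_NONE);return max(cs,key=cv2.contourArea)
def rect(name,cnt,z):
    """min-area rectangle in world xy: centre, sizes, corners"""
    p=ray(name,cnt.reshape(-1,2),z)[:,:2]
    R=cv2.minAreaRect(np.float32(p*1000));return R,cv2.boxPoints(R)
E
python3 - <<'E'
from h import *
im=grab("top");hsv=cv2.cvtColor(im,cv2.COLOR_BGR2HSV)
S={"green":((45,100,40),(80,255,255),(230,150,320,230),0),"orange":((5,170,120),(18,255,255),(335,150,420,220),0),
"blue":((100,120,40),(130,255,255),(300,205,375,255),.04),"b2":((100,120,40),(130,255,255),(225,240,300,305),.04),"b3":((100,120,40),(130,255,255),(170,165,228,230),.04)}
for k,(a,b,box,z) in S.items():
    c=big(cv2.inRange(hsv,a,b),box);R,P=rect("top",c,z);print(k,np.round(R[0]+R[1]+(R[2],),1),np.round(P).tolist())
for k,uv,z in(("cup",(192,255),.075),("jar",(460,262),.1),("small",(287,152),.045)):print(k,ray("top",uv,z).round(3))
cv2.imwrite("pics/crop1.png",cv2.resize(im[140:310,170:420],None,fx=3,fy=3,interpolation=cv2.INTER_CUBIC))
E
```

```text
green [591.2 135.9  92.8 127.5   6.7] [[538.0, 194.0], [553.0, 67.0], [645.0, 78.0], [630.0, 205.0]]
orange [ 621.  -132.5   86.7  126.4    6.1] [[571.0, -74.0], [585.0, -200.0], [671.0, -191.0], [657.0, -65.0]]
blue [506.2 -24.2 125.1  68.8  87.1] [[469.0, -85.0], [537.0, -88.0], [544.0, 37.0], [475.0, 40.0]]
b2 [391.3 172.4 125.6  73.3  55.7] [[326.0, 141.0], [386.0, 100.0], [457.0, 204.0], [396.0, 245.0]]
b3 [588.5 335.8  76.7 124.   72.5] [[518.0, 318.0], [636.0, 281.0], [659.0, 354.0], [541.0, 391.0]]
cup [[0.438 0.344 0.075]]
jar [[ 0.432 -0.336  0.1  ]]
small [[0.712 0.108 0.045]]
```

View pics/crop1.png

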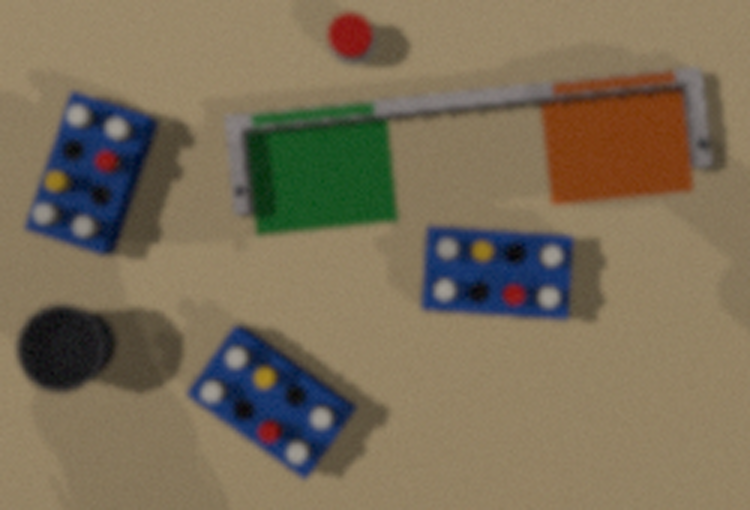

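The crop confirms the choice. The chosen block is the one at (336,231) in the full picture, centre about (0.506,-0.024), and it measures roughly 125x69 mm in the mask, which fits 130x75 mm. The green corner is in the left of the U, and the fence is turned about 6.4°.

My plan is to push +x onto the fence with two fingertips, with the hand leaning back. Then I push +y to the end stop, and finish with another +x push.

```bash
cat >> h.py <<'E'
from scipy.spatial.transform import Rotation as Ro
A=np.radians(6.4);C=np.array([.6315,.2065,0])   # yaw of fence, green inner corner
fx=np.array([np.cos(A),np.sin(A),0]);fy=np.array([-np.sin(A),np.cos(A),0])
O=C-.2*fy
def ff(p): p=np.asarray(p)-O;return np.array([p@fx,p@fy,p[2]])
def target(x,y,ztip,mode,tilt):
    """fence-frame tip point -> TCP pose; mode x/y = push direction, tool leans back by tilt deg"""
    t=np.radians(tilt);R0=np.c_[fx,-fy,[0,0,-1]]
    if mode=="x": R=Ro.from_rotvec(-t*fy)*Ro.from_matrix(R0)
    else: R=Ro.from_rotvec(t*fx)*Ro.from_matrix(np.c_[fy,fx,[0,0,-1]])
    p=O+x*fx+y*fy+[0,0,ztip]-r.tips_ahead*R.as_matrix()[:,2]
    return p,R
def delta(p,R,ref=None):
    o=r.get_obs();p0,R0=ref or (o["tcp_pos"],Ro.from_rotvec(o["orientation"]))
    return np.round(np.r_[(p-p0)/.6,(R*R0.inv()).as_rotvec()/np.pi],4).tolist()
def tip():
    o=r.get_obs();R=Ro.from_rotvec(o["orientation"]).as_matrix();return ff(o["tcp_pos"]+r.tips_ahead*R[:,2]),R[:,2]
E
python3 - <<'E'
from h import *
print(r.tips_ahead, ff([.506,-.024,0]), ff([.438,.344,0]), ff([.432,-.336,0]))
for t in(15,28):
  for z in (.2,.015):
    p,R=target(-.222,-.015,z,"x",t);print(t,z,p.round(3),delta(p,R))
E
```

```text
0.014 [-0.15041146 -0.01507415  0.        ] [-0.17696711  0.35821233  0.        ] [-0.2587286  -0.31688104  0.        ]
15 0.2 [ 0.431 -0.032  0.214] [0.2218, 0.9547, -0.0517, 0.0231, -0.0805, -0.1096]
15 0.015 [ 0.431 -0.032  0.029] [0.2218, 0.9547, -0.36, 0.0231, -0.0805, -0.1096]
28 0.2 [ 0.428 -0.033  0.212] [0.2169, 0.9541, -0.0536, 0.0435, -0.1502, -0.1081]
28 0.015 [ 0.428 -0.033  0.027] [0.2169, 0.9541, -0.362, 0.0435, -0.1502, -0.1081]
```

>>> step_arm([
  [0.072,0.318,-0.018,0.0145,-0.05,-0.036],
  [0.072,0.318,-0.018,0.0145,-0.05,-0.036],
  [0.072,0.318,-0.018,0.0145,-0.05,-0.036],
  [0.072,0.318,-0.018,0.0145,-0.05,-0.036],
  [0.072,0.318,-0.018,0.0145,-0.05,-0.036],
], jaw=0.6)

```text
clock: 0.57
tcp_pos: [0.3416, -0.4109, 0.2339]
orientation: [-3.074, -0.537, -0.255]
contact_force: [0.3, -0.6, 0.7]
grip_width: 0.0343
gripper_force: 0.0
```

>>> step_arm([
  [0.072,0.318,-0.018,0.0145,-0.05,-0.036],
  [0.072,0.318,-0.018,0.0145,-0.05,-0.036],
  [0.072,0.318,-0.018,0.0145,-0.05,-0.036],
  [0.072,0.318,-0.018,0.0145,-0.05,-0.036],
  [0.072,0.318,-0.018,0.0145,-0.05,-0.036],
])

```text
clock: 0.98
tcp_pos: [0.3842, -0.2205, 0.2232]
orientation: [-3.062, -0.355, -0.506]
contact_force: [0.8, 0.4, -0.4]
grip_width: 0.0341
gripper_force: 0.0
```

>>> step_arm([
  [0.072,0.318,-0.018,0.0145,-0.05,-0.036],
  [0.072,0.318,-0.018,0.0145,-0.05,-0.036],
  [0.072,0.318,-0.018,0.0145,-0.05,-0.036],
  [0.072,0.318,-0.018,0.0145,-0.05,-0.036],
  [0.072,0.318,-0.018,0.0145,-0.05,-0.036],
])

```text
clock: 1.4
tcp_pos: [0.4258, -0.0393, 0.2132]
orientation: [-3.02, -0.171, -0.751]
contact_force: [0.3, 0.1, 0.6]
grip_width: 0.0343
gripper_force: 0.0
```

```bash
python3 - <<'E'
from h import *
print(tip(),r.get_obs()["joints"].round(2),r.get_obs()["clock"],r.get_obs()["grip_width"])
for z in(.2,.06,.015):
  p,R=target(-.222,-.015,z,"x",28);print(p.round(3),delta(p,R))
E
```

```text
(array([-0.22527465, -0.02136888,  0.20080462]), array([ 0.46548378,  0.05065308, -0.88360574])) [ 0.68 -0.07 -0.66  2.43 -0.34  0.3  -1.14] 1.4 0.03430549357980997
[ 0.428 -0.033  0.212] [0.0042, 0.0111, -0.0014, 0.0008, -0.0004, -0.0004]
[ 0.428 -0.033  0.072] [0.0042, 0.0111, -0.2347, 0.0008, -0.0004, -0.0004]
[ 0.428 -0.033  0.027] [0.0042, 0.0111, -0.3097, 0.0008, -0.0004, -0.0004]
```

>>> step_arm([
  [0.004,0.011,-0.06,0,0,0],
  [0.004,0.011,-0.12,0,0,0],
  [0.004,0.011,-0.18,0,0,0],
  [0.004,0.011,-0.24,0,0,0],
  [0.004,0.011,-0.24,0,0,0],
])

```text
clock: 1.82
tcp_pos: [0.4336, -0.0595, 0.1544]
orientation: [3.052, 0.161, 0.691]
contact_force: [0.4, 0.1, 0.3]
grip_width: 0.0344
gripper_force: 0.0
```

```bash
python3 - <<'E'
from h import *
print(tip(),r.get_obs()["joints"].round(2))
p,R=target(-.222,-.015,.017,"x",28);print(p.round(3),delta(p,R))
a,b=grab("scene"),grab("wrist");cv2.imwrite("pics/p1.png",np.hstack([cv2.resize(a[100:300,220:520],(400,267)),cv2.resize(b,(400,267))]))
E
```

```text
(array([-0.22036635, -0.04278314,  0.14176249]), array([ 0.42984365,  0.01498072, -0.90277905])) [ 0.93  0.15 -0.95  2.43  0.55  0.2  -1.96]
[ 0.428 -0.033  0.029] [-0.0087, 0.0448, -0.2084, 0.0111, -0.0132, 0.0044]
```

View pics/p1.png

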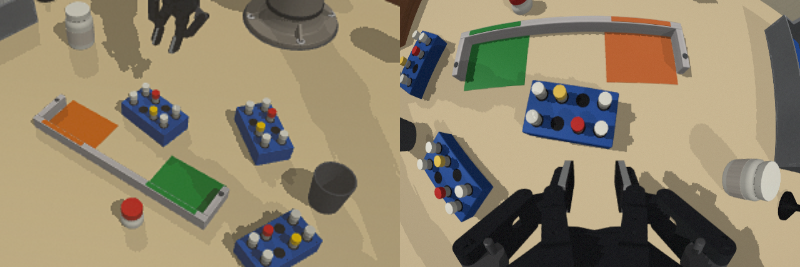

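The picture shows the tips behind the block and no contact. The other two blocks and the cup are clear. Joints 4 and 6 are near their limits, so I'll fit a quick kinematic model to find which leans can reach this close in.

```bash
cat > k.py <<'E'
from h import *
from scipy.optimize import least_squares
lo=np.array([-2.96,-.34,-1.41,.24,-1.37,.17,-2.96]);hi=np.array([2.96,2.1,1.46,2.44,4.51,1.92,2.96])
def fk(q,L,s):
    h,a,b,c,y0,y7,e=L
    ang=[s[0]*q[0]+y0,q[1],s[1]*q[2],q[3],s[2]*q[4],q[5],s[3]*q[6]+y7]
    R=Ro.identity();p=np.array([0,0,h])
    for i,(ax,t) in enumerate(zip("zyzyzyz",ang)):
        R=R*Ro.from_euler(ax,t);p=p+R.apply({2:[e,0,a],4:[-e,0,b],6:[0,0,c]}.get(i,[0,0,0]))
    return p,R
D=[([1.005,.478,.022,1.556,-.011,1.109,-.083],[.298,-.605,.244],[-3.058,-.713,.001]),
([.68,-.07,-.66,2.43,-.34,.3,-1.14],[.4258,-.0393,.2132],[-3.02,-.171,-.751]),
([.93,.15,-.95,2.43,.55,.2,-1.96],[.4336,-.0595,.1544],[3.052,.161,.691])]
def fit():
    best=None
    for s in np.array(np.meshgrid(*[[1,-1]]*4)).T.reshape(-1,4):
      for y0 in(0,2):
       for y7 in(0,1.6,3.1,-1.6):
        f=lambda L:np.concatenate([np.r_[P-fk(q,L,s)[0],.3*(Ro.from_rotvec(o).inv()*fk(q,L,s)[1]).as_rotvec()] for q,P,o in D])
        z=least_squares(f,[.3,.4,.4,.25,y0,y7,0])
        if best is None or z.cost<best[0]:best=(z.cost,z.x,s)
    return best
E
python3 - <<'E'
from k import *
c,L,s=fit();print(c,L.round(3),s);np.savez("kin.npz",L=L,s=s)
rng=np.random.default_rng(0)
def feas(p,R):
    b=9
    for k in range(12):
        f=lambda q:(lambda P:np.r_[P[0]-p,.3*(R.inv()*P[1]).as_rotvec()])(fk(q,L,s))
        z=least_squares(f,rng.uniform(lo+.1,hi-.1) if k else np.clip(D[0][0],lo,hi),bounds=(lo,hi),max_nfev=60);b=min(b,np.linalg.norm(z.fun))
        if b<1e-3:break
    return round(b*1000,1)
for x in(-.222,-.205,-.19):
    print(x,[(t,feas(*target(x,-.015,.015,"x",t))) for t in(0,10,20,28)])
E
```

```text
0.00032923135106342874 [ 0.217  0.538  0.464  0.247 -0.1    1.483  0.01 ] [-1 -1 -1 -1]
-0.222 [(0, np.float64(0.0)), (10, np.float64(0.0)), (20, np.float64(4.5)), (28, np.float64(26.4))]
-0.205 [(0, np.float64(0.0)), (10, np.float64(0.0)), (20, np.float64(0.2)), (28, np.float64(12.9))]
-0.19 [(0, np.float64(0.0)), (10, np.float64(0.0)), (20, np.float64(0.9)), (28, np.float64(1.4))]
```

```bash
python3 - <<'E'
from k import *
d=np.load("kin.npz");L,s=d["L"],d["s"];q0=r.get_obs()["joints"]
def feas(p,R,q):
    f=lambda q:(lambda P:np.r_[P[0]-p,.3*(R.inv()*P[1]).as_rotvec()])(fk(q,L,s))
    z=least_squares(f,np.clip(q,lo+.01,hi-.01),bounds=(lo,hi),max_nfev=200);return round(1000*np.linalg.norm(z.fun),1),z.x.round(2).tolist()
for x in(-.212,-.206):
  for z in(.02,.028):
    for y in (-.015,-.03):print(x,z,y,[(t,feas(*target(x,y,z,"x",t),q0)[0],feas(*target(x,y,z,"x",t),D[0][0])[0]) for t in(14,18,22,26)])
for z in (.12,.022):
  p,R=target(-.212,-.015,z,"x",18);print(z,delta(p,R),feas(p,R,q0))
E
```

```text
-0.212 0.02 -0.015 [(14, np.float64(0.5), np.float64(0.0)), (18, np.float64(0.7), np.float64(5.1)), (22, np.float64(3.9), np.float64(22.7)), (26, np.float64(16.9), np.float64(40.3))]
-0.212 0.02 -0.03 [(14, np.float64(0.0), np.float64(0.0)), (18, np.float64(0.0), np.float64(3.9)), (22, np.float64(21.4), np.float64(21.3)), (26, np.float64(13.7), np.float64(38.7))]
-0.212 0.028 -0.015 [(14, np.float64(0.1), np.float64(0.0)), (18, np.float64(0.0), np.float64(1.2)), (22, np.float64(3.2), np.float64(18.8)), (26, np.float64(16.2), np.float64(36.3))]
-0.212 0.028 -0.03 [(14, np.float64(0.0), np.float64(3.0)), (18, np.float64(0.0), np.float64(0.0)), (22, np.float64(0.3), np.float64(17.4)), (26, np.float64(13.1), np.float64(34.8))]
-0.206 0.02 -0.015 [(14, np.float64(0.2), np.float64(0.0)), (18, np.float64(0.0), np.float64(3.9)), (22, np.float64(0.1), np.float64(21.6)), (26, np.float64(12.8), np.float64(39.2))]
-0.206 0.02 -0.03 [(14, np.float64(9.1), np.float64(9.9)), (18, np.float64(0.0), np.float64(2.7)), (22, np.float64(0.0), np.float64(20.2)), (26, np.float64(9.1), np.float64(37.7))]
-0.206 0.028 -0.015 [(14, np.float64(0.4), np.float64(0.0)), (18, np.float64(0.0), np.float64(0.0)), (22, np.float64(0.0), np.float64(17.7)), (26, np.float64(12.1), np.float64(35.3))]
-0.206 0.028 -0.03 [(14, np.float64(0.0), np.float64(0.0)), (18, np.float64(0.0), np.float64(0.0)), (22, np.float64(0.0), np.float64(16.3)), (26, np.float64(8.5), np.float64(33.8))]
0.12 [0.0124, 0.0473, -0.034, 0.005, 0.0413, 0.0034] (np.float64(0.0), [0.83, 0.26, -0.92, 2.38, 0.48, 0.33, -1.92])
0.022 [0.0124, 0.0473, -0.1973, 0.005, 0.0413, 0.0034] (np.float64(0.1), [0.52, 0.47, -0.57, 2.42, 1.5, 0.17, -2.88])
```

>>> step_arm([
  [0.0125,0.035,-0.01,0.005,0.025,0.003],
  [0.0125,0.035,-0.02,0.005,0.05,0.003],
  [0.0125,0.035,-0.034,0.005,0.05,0.003],
  [0.0125,0.035,-0.034,0.005,0.05,0.003],
])

```text
clock: 2.25
tcp_pos: [0.4412, -0.0375, 0.1342]
orientation: [-3.085, -0.171, -0.446]
contact_force: [-0.9, 0.0, -0.2]
grip_width: 0.0342
gripper_force: 0.0
```

```bash
python3 - <<'E'
from h import *
print(tip(),r.get_obs()["joints"].round(2))
p,R=target(-.212,-.02,.022,"x",16);print(p.round(3),delta(p,R))
E
```

```text
(array([-0.21236051, -0.02122697,  0.12072691]), array([ 0.28154656,  0.03527956, -0.95889879])) [ 0.83  0.27 -0.95  2.34  0.53  0.4  -1.99]
[ 0.442 -0.036  0.035] [0.0005, 0.0022, -0.1645, -0.0016, 0.0025, 0.0002]
```

>>> step_arm([
  [0,0,-0.03,0,0,0],
  [0,0,-0.06,0,0,0],
  [0,0,-0.09,0,0,0],
  [0,0,-0.12,0,0,0],
  [0,0,-0.15,0,0,0],
])

```text
clock: 2.67
tcp_pos: [0.4404, -0.039, 0.0461]
orientation: [-3.088, -0.169, -0.449]
contact_force: [1.3, -0.5, -0.0]
grip_width: 0.0339
gripper_force: 0.0
```

```bash
python3 - <<'E'
from h import *
print(tip(),r.get_obs()["joints"].round(2),r.get_obs()["contact_force"].round(1))
p,R=target(-.16,-.02,.02,"x",22);print(p.round(3),delta(p,R))
p,R=target(-.086,-.02,.02,"x",28);print(p.round(3),delta(p,R))
a=grab("scene");cv2.imwrite("pics/p2.png",cv2.resize(a[90:290,220:520],None,fx=2.5,fy=2.5))
E
```

```text
(array([-0.21327828, -0.02262473,  0.03270603]), array([ 0.28304157,  0.03191536, -0.95857649])) [ 0.4   0.41 -0.5   2.41  1.15  0.18 -2.62] [ 1.3 -0.5 -0. ]
[ 0.492 -0.031  0.033] [0.0857, 0.014, -0.0219, 0.0031, -0.0301, 0.0007]
[ 0.564 -0.022  0.032] [0.206, 0.0275, -0.0229, 0.0067, -0.0633, 0.0007]
```

View pics/p2.png

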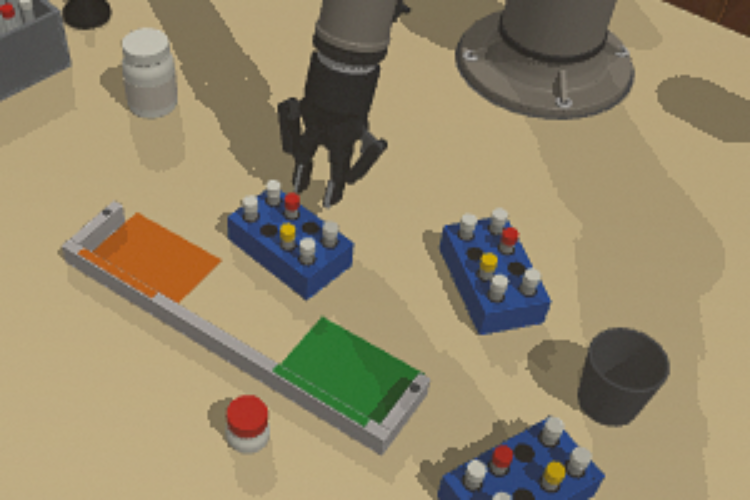

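The fingers are down behind the block and still short of touching it. Now the first push along +x.

>>> step_arm([
  [0.004,0.001,-0.02,0,0,0],
  [0.012,0.002,-0.022,0,0,0],
  [0.026,0.004,-0.022,0,-0.003,0],
  [0.042,0.006,-0.022,0.001,-0.01,0],
  [0.058,0.009,-0.022,0.002,-0.018,0],
])

```text
clock: 3.13
tcp_pos: [0.4689, -0.0349, 0.0296]
orientation: [-3.085, -0.18, -0.5]
contact_force: [-3.9, -1.5, -0.7]
grip_width: 0.0343
gripper_force: 1.4
```

>>> step_arm([
  [0.016,0.002,0,0.001,-0.008,0],
  [0.032,0.004,0,0.002,-0.016,0],
  [0.048,0.006,0,0.002,-0.024,0],
  [0.064,0.008,0,0.003,-0.03,0],
  [0.08,0.01,0,0.004,-0.036,0],
])

```text
clock: 3.55
tcp_pos: [0.5138, -0.0299, 0.0285]
orientation: [-3.042, -0.17, -0.661]
contact_force: [-3.1, 0.1, 2.5]
grip_width: 0.0341
gripper_force: 1.5
```

```bash
python3 - <<'E'
from h import *
o=r.get_obs();print(o["clock"],tip(),o["joints"].round(2),o["contact_force"].round(1))
p,R=target(-.1,-.02,.02,"x",28);print(p.round(3),delta(p,R))
im=grab("top");hsv=cv2.cvtColor(im,cv2.COLOR_BGR2HSV)
c=big(cv2.inRange(hsv,(100,120,40),(130,255,255)),(300,150,375,255));Q,P=rect("top",c,.04);print(np.round(Q[0]+Q[1]+(Q[2],),1),np.array([ff([*x,40/1]) for x in P/1000]).round(3)[:,:2].tolist())
cv2.imwrite("pics/p3.png",cv2.resize(im[120:320,220:520],None,fx=2.5,fy=2.5))
E
```

```text
3.55 (array([-0.13750251, -0.02180068,  0.01576134]), array([ 0.412657  ,  0.04691226, -0.90967766])) [ 0.97  0.94 -1.29  2.32  1.75  0.81 -2.94] [-3.1  0.1  2.5]
[ 0.55  -0.024  0.032] [0.0605, 0.0098, 0.0064, 0.002, -0.0191, -0.0001]
[563.3 -13.   70.8 125.1   6.3] [[-0.128, 0.052], [-0.128, -0.073], [-0.057, -0.073], [-0.057, 0.052]]
```

View pics/p3.png

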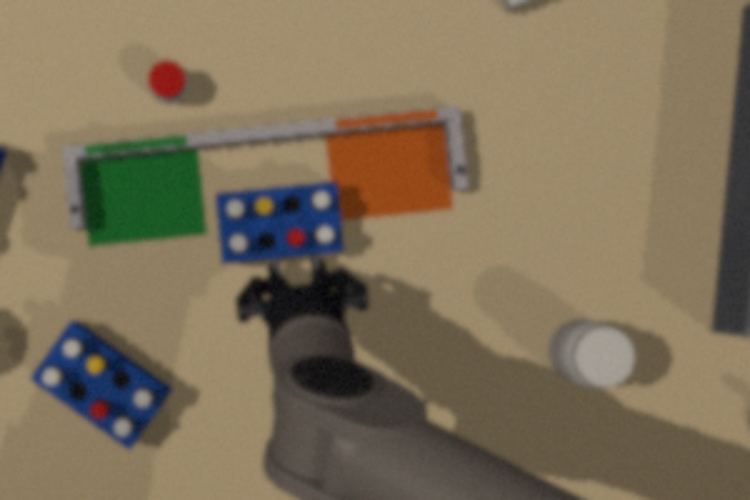

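The top view shows the block squared to the fence at 6.3°, with its front about 55 mm short of it. I'll carry on.

>>> step_arm([
  [0.014,0.0015,0.004,0,0,0],
  [0.028,0.003,0.006,0,0,0],
  [0.042,0.005,0.006,0,0,0],
  [0.056,0.006,0.006,0,0,0],
  [0.068,0.0075,0.006,0,0,0],
])

```text
clock: 4.02
tcp_pos: [0.5577, -0.0237, 0.0326]
orientation: [-3.043, -0.177, -0.672]
contact_force: [-2.0, 0.0, 0.8]
grip_width: 0.0346
gripper_force: 1.2
```

```bash
python3 - <<'E'
from h import *
o=r.get_obs();print(o["clock"],tip(),o["joints"].round(2),o["contact_force"].round(1))
p,R=target(-.084,-.022,.02,"x",24.6);print(delta(p,R))
E
```

```text
4.0167 (array([-0.09308991, -0.02055696,  0.01987848]), array([ 0.41844986,  0.044326  , -0.90715761])) [ 0.92  0.95 -1.26  2.23  1.7   0.8  -2.88] [-2.   0.   0.8]
[0.0154, -0.0007, 0.0003, 0.0012, 0.0017, -0.0011]
```

>>> step_arm([
  [0.006,0.0005,0,0,0,0],
  [0.011,0.001,0,0,0,0],
  [0.015,0.0015,0,0,0,0],
  [0.018,0.002,0,0,0,0],
  [0.02,0.002,0,0,0,0],
])

```text
clock: 4.43
tcp_pos: [0.5675, -0.0221, 0.0316]
orientation: [-3.041, -0.176, -0.669]
contact_force: [-10.2, -1.1, 6.4]
grip_width: 0.0342
gripper_force: 4.8
```

```bash
cat >> h.py <<'E'
def block(box=(235,150,375,255)):
    im=grab("top");c=big(cv2.inRange(cv2.cvtColor(im,cv2.COLOR_BGR2HSV),(100,120,40),(130,255,255)),box);Q,P=rect("top",c,.04)
    q=np.array([ff([*x,0]) for x in P/1000]).round(4)[:,:2];print("block yaw",round(Q[2],1),"fence x",q[:,0].min(),q[:,0].max(),"y",q[:,1].min(),q[:,1].max(),"mid",ff([Q[0][0]/1e3,Q[0][1]/1e3,0]).round(4));return im
def st():
    o=r.get_obs();t,z=tip();print(o["clock"].round(2),"tip",t.round(4),"axis",z.round(2),"q",o["joints"].round(2),"F",o["contact_force"].round(1))
E
python3 - <<'E'
from h import *
st();block()
E
```

```text
Traceback (most recent call last):
  File "h.py", line 36, in st
    o=r.get_obs();t,z=tip();print(o["clock"].round(2),"tip",t.round(4),"axis",z.round(2),"q",o["joints"].round(2),"F",o["contact_force"].round(1))
                                  ^^^^^^^^^^^^^^^^
AttributeError: 'float' object has no attribute 'round'
```

The force rose to 10 N, so the block is against the fence. I'll back off, rise, and measure.

>>> step_arm([
  [-0.04,-0.004,0.005,0,0,0],
  [-0.06,-0.006,0.03,0,0,0],
  [-0.06,-0.006,0.09,0,0,0],
  [-0.06,-0.006,0.15,0,0,0],
  [-0.06,-0.006,0.2,0,0,0],
])

```text
clock: 4.85
tcp_pos: [0.5329, -0.0252, 0.1536]
orientation: [-3.038, -0.175, -0.673]
contact_force: [-0.5, -1.2, 0.2]
grip_width: 0.0342
gripper_force: 0.0
```

```bash
sed -i 's/o\["clock"\].round(2)/round(o["clock"],2)/' h.py; python3 - <<'E'
from h import *
st();im=block()
for y,z,t in((-.14,.17,15),(-.13,.17,25)):
  p,R=target(-.04,y,z,"y",t);print(p.round(3),delta(p,R))
E
```

```text
4.85 tip [-0.1179 -0.0192  0.1409] axis [ 0.42  0.05 -0.91] q [ 1.07  0.62 -1.39  2.22  1.23  0.66 -2.57] F [-0.5 -1.2  0.2]
block yaw 6.6 fence x -0.0745 -0.0017 y -0.0713 0.0549 mid [-0.0381 -0.0082  0.    ]
[ 0.63  -0.139  0.184] [0.1568, -0.1925, 0.0392, -0.0495, 0.0409, 0.4971]
[ 0.629 -0.132  0.183] [0.1554, -0.1797, 0.0378, -0.0012, 0.0026, 0.4987]
```

>>> step_arm([
  [0,-0.05,0.01,0,0,0.035],
  [0,-0.1,0.01,0,0,0.07],
  [0,-0.14,0.01,0,0,0.105],
  [0,-0.18,0.01,0,0,0.14],
  [0,-0.2,0.01,0,0,0.17],
])

```text
clock: 5.32
tcp_pos: [0.533, -0.1305, 0.1573]
orientation: [-2.914, -0.657, -0.628]
contact_force: [-0.1, -0.6, -0.9]
grip_width: 0.0344
gripper_force: 0.0
```

>>> step_arm([
  [0.02,0,0,0,0,0.035],
  [0.05,0,0,0,0,0.07],
  [0.08,0,0,0,0,0.105],
  [0.1,0,0,0,0,0.14],
  [0.1,0,0,0,0,0.17],
])

```text
clock: 5.73
tcp_pos: [0.5953, -0.1299, 0.157]
orientation: [-2.554, -1.359, -0.554]
contact_force: [-0.0, 0.4, 0.3]
grip_width: 0.0345
gripper_force: 0.0
```

>>> step_arm([
  [0.02,0,0,0,0,0.035],
  [0.04,0,0,0,0,0.07],
  [0.055,0,0,0,0,0.105],
  [0.055,0,0,0,0,0.14],
  [0.055,0,0,0,0,0.16],
])

```text
clock: 6.15
tcp_pos: [0.627, -0.1296, 0.1564]
orientation: [-2.084, -1.905, -0.451]
contact_force: [0.2, 0.6, 0.3]
grip_width: 0.034
gripper_force: 0.0
```

```bash
python3 - <<'E'
from h import *
st()
for y,z,t in((-.115,.15,25),(-.115,.02,25)):
  p,R=target(-.038,y,z,"y",t);print(p.round(3),delta(p,R))
E
```

```text
6.15 tip [-0.0407 -0.1279  0.1436] axis [ 0.04  0.41 -0.91] q [ 1.09  1.06 -1.39  1.62  0.67  1.2  -0.41] F [0.2 0.6 0.3]
[ 0.63  -0.117  0.163] [0.0041, 0.0216, 0.0105, 0.004, 0.0008, 0.0643]
[ 0.63  -0.117  0.033] [0.0041, 0.0216, -0.2061, 0.004, 0.0008, 0.0643]
```

>>> step_arm([
  [0.004,0.01,0,0.002,0,0.035],
  [0.004,0.02,-0.03,0.004,0.001,0.064],
  [0.004,0.02,-0.07,0.004,0.001,0.064],
  [0.004,0.02,-0.11,0.004,0.001,0.064],
  [0.004,0.02,-0.14,0.004,0.001,0.064],
])

```text
clock: 6.57
tcp_pos: [0.6281, -0.1173, 0.0704]
orientation: [-1.864, -2.073, -0.41]
contact_force: [0.2, -0.3, -0.2]
grip_width: 0.034
gripper_force: 0.0
```

```bash
python3 - <<'E'
from h import *
st()
for y,z,t in((-.115,.02,25),(.05,.02,25)):
  p,R=target(-.038,y,z,"y",t);print(p.round(3),delta(p,R))
E
```

```text
6.57 tip [-0.0395 -0.1155  0.0577] axis [-0.05  0.42 -0.91] q [ 1.02  1.18 -1.32  1.59  0.74  1.2  -0.24] F [ 0.2 -0.3 -0.2]
[ 0.63  -0.117  0.033] [0.0024, 0.0011, -0.0628, 0.0004, -0.0007, 0.0016]
[0.611 0.047 0.033] [-0.0282, 0.2744, -0.0628, 0.0004, -0.0007, 0.0016]
```

>>> step_arm([
  [0.0025,0.001,-0.03,0,0,0.0015],
  [0.0025,0.001,-0.056,0,0,0.0015],
  [0.0025,0.001,-0.06,0,0,0.0015],
  [0,0.02,-0.06,0,0,0.0015],
  [-0.002,0.04,-0.06,0,0,0.0015],
])

```text
clock: 6.98
tcp_pos: [0.6277, -0.0928, 0.038]
orientation: [-1.861, -2.076, -0.413]
contact_force: [0.1, 0.7, 0.5]
grip_width: 0.0338
gripper_force: 0.0
```

>>> step_arm([
  [-0.0015,0.013,0,0,0,0],
  [-0.003,0.028,0,0,0,0],
  [-0.005,0.044,0,0,0,0],
  [-0.0065,0.06,0,0,0,0],
  [-0.0085,0.076,0,0,0,0],
])

```text
clock: 7.4
tcp_pos: [0.6223, -0.047, 0.0377]
orientation: [-1.86, -2.078, -0.411]
contact_force: [-0.4, -3.5, 3.2]
grip_width: 0.0341
gripper_force: 1.8
```

```bash
python3 - <<'E'
from h import *
st();block()
p,R=target(-.038,.05,.02,"y",25);print(delta(p,R))
E
```

```text
7.4 tip [-0.0374 -0.045   0.025 ] axis [-0.05  0.42 -0.91] q [ 0.95  1.19 -1.29  1.68  0.78  1.09 -0.35] F [-0.4 -3.5  3.2]
block yaw 6.8 fence x -0.0771 -0.002 y -0.0366 0.0919 mid [-0.0395  0.0277  0.    ]
[-0.0173, 0.1523, -0.0088, -0.0001, 0.0, -0.0007]
```

>>> step_arm([
  [-0.0015,0.015,-0.003,0,0,0],
  [-0.0035,0.031,-0.005,0,0,0],
  [-0.005,0.047,-0.006,0,0,0],
  [-0.007,0.063,-0.006,0,0,0],
  [-0.009,0.079,-0.006,0,0,0],
])

```text
clock: 7.87
tcp_pos: [0.6162, 0.0012, 0.0333]
orientation: [-1.858, -2.077, -0.41]
contact_force: [-0.5, -0.9, -0.5]
grip_width: 0.0339
gripper_force: 0.9
```

>>> step_arm([
  [-0.0015,0.015,0,0,0,0],
  [-0.0035,0.031,0,0,0,0],
  [-0.005,0.046,0,0,0,0],
  [-0.0065,0.058,0,0,0,0],
  [-0.0075,0.068,0,0,0,0],
])

```text
clock: 8.28
tcp_pos: [0.6118, 0.0419, 0.0335]
orientation: [-1.858, -2.078, -0.41]
contact_force: [0.1, -1.4, -0.3]
grip_width: 0.0344
gripper_force: 0.8
```

```bash
python3 - <<'E'
from h import *
st();block()
p,R=target(-.038,.061,.02,"y",25);print(delta(p,R))
E
```

```text
8.28 tip [-0.038   0.0445  0.0208] axis [-0.05  0.42 -0.91] q [ 0.84  1.17 -1.28  1.75  0.8   1.   -0.5 ] F [ 0.1 -1.4 -0.3]
block yaw 6.1 fence x -0.0779 -0.0012 y 0.0524 0.1818 mid [-0.0395  0.1171  0.    ]
[-0.0026, 0.0252, -0.0019, -0.0001, -0.0002, -0.0006]
```

About 17 mm to go.

>>> step_arm([
  [-0.001,0.008,0,0,0,0],
  [-0.002,0.016,0,0,0,0],
  [-0.0025,0.022,0,0,0,0],
  [-0.003,0.027,0,0,0,0],
  [-0.003,0.031,0,0,0,0],
])

```text
clock: 8.75
tcp_pos: [0.6104, 0.0594, 0.0337]
orientation: [-1.859, -2.077, -0.411]
contact_force: [-0.1, -3.3, 1.9]
grip_width: 0.0341
gripper_force: 1.5
```

```bash
python3 - <<'E'
from h import *
st();block()
E
```

```text
8.75 tip [-0.0374  0.062   0.021 ] axis [-0.05  0.42 -0.91] q [ 0.81  1.16 -1.28  1.76  0.81  0.98 -0.53] F [-0.1 -3.3  1.9]
block yaw 6.6 fence x -0.0771 -0.0012 y 0.0694 0.1969 mid [-0.0391  0.1331  0.    ]
```

>>> step_arm([
  [0,0.003,0,0,0,0],
  [0,0.006,0,0,0,0],
  [-0.001,0.008,0,0,0,0],
  [-0.001,0.008,0,0,0,0],
])

```text
clock: 9.13
tcp_pos: [0.6106, 0.0603, 0.0332]
orientation: [-1.865, -2.078, -0.406]
contact_force: [-2.0, -13.7, 7.1]
grip_width: 0.0343
gripper_force: 6.7
```

```bash
python3 - <<'E'
from h import *
st();block()
E
```

```text
9.13 tip [-0.037   0.0629  0.0205] axis [-0.05  0.41 -0.91] q [ 0.81  1.16 -1.28  1.76  0.81  0.98 -0.54] F [ -2.  -13.7   7.1]
block yaw 6.6 fence x -0.0774 -0.0012 y 0.0696 0.1978 mid [-0.0393  0.1337  0.    ]
```

The block is against the end stop at 13.7 N. Next I back off, swing round, and press +x once more.

>>> step_arm([
  [0.004,-0.04,0,0,0,0],
  [0.005,-0.06,0.04,0,0,0],
  [0.005,-0.06,0.1,0,0,0],
  [0.005,-0.06,0.16,0,0,-0.035],
  [-0.05,-0.06,0.18,0,0,-0.07],
])

```text
clock: 9.6
tcp_pos: [0.5874, 0.0299, 0.1481]
orientation: [-2.102, -1.871, -0.484]
contact_force: [1.5, 0.4, 3.2]
grip_width: 0.0339
gripper_force: 0.0
```

>>> step_arm([
  [-0.05,0.005,0,0,0,-0.035],
  [-0.1,0.01,0,0,0,-0.07],
  [-0.14,0.02,0,0,0,-0.105],
  [-0.14,0.04,0,0,0,-0.14],
  [-0.14,0.06,0,0,0,-0.175],
])

```text
clock: 10.02
tcp_pos: [0.4937, 0.0636, 0.1409]
orientation: [-2.603, -1.265, -0.574]
contact_force: [-0.5, 0.1, -0.8]
grip_width: 0.0338
gripper_force: 0.0
```

>>> step_arm([
  [0,0.02,0,0,0,-0.035],
  [0,0.04,0,0,0,-0.07],
  [0,0.06,0,0,0,-0.105],
  [0,0.08,0,0,0,-0.14],
  [0,0.1,0,0,0,-0.175],
])

```text
clock: 10.43
tcp_pos: [0.4947, 0.1173, 0.1401]
orientation: [-2.908, -0.656, -0.635]
contact_force: [0.7, 0.6, -0.8]
grip_width: 0.0342
gripper_force: 0.0
```

```bash
python3 - <<'E'
from h import *
st();block()
for x,z in((-.11,.12),(-.11,.02),(-.084,.02)):
  p,R=target(x,.13,z,"x",27);print(p.round(3),delta(p,R))
E
```

```text
10.43 tip [-0.1404  0.1285  0.1274] axis [ 0.38  0.18 -0.91] q [ 0.35  0.29 -0.75  2.3   0.68  0.25 -2.1 ] F [ 0.7  0.6 -0.8]
block yaw 6.6 fence x -0.0771 -0.0009 y 0.0702 0.1971 mid [-0.039   0.1337  0.    ]
[0.524 0.124 0.132] [0.0498, 0.0003, -0.0137, 0.0033, -0.0122, -0.1073]
[0.524 0.124 0.032] [0.0498, 0.0003, -0.1804, 0.0033, -0.0122, -0.1073]
[0.55  0.127 0.032] [0.0928, 0.0051, -0.1804, 0.0033, -0.0122, -0.1073]
```

>>> step_arm([
  [0.025,0,0,0.001,-0.004,-0.035],
  [0.05,0.001,0,0.002,-0.008,-0.07],
  [0.066,0.002,-0.01,0.003,-0.012,-0.107],
  [0.066,0.002,-0.05,0.003,-0.012,-0.107],
  [0.066,0.002,-0.09,0.003,-0.012,-0.107],
])

```text
clock: 10.9
tcp_pos: [0.539, 0.118, 0.1024]
orientation: [-3.033, -0.181, -0.694]
contact_force: [-0.2, -0.5, -1.1]
grip_width: 0.0337
gripper_force: 0.0
```

```bash
python3 - <<'E'
from h import *
st()
p,R=target(-.1,.13,.02,"x",27);print(p.round(3),delta(p,R))
a=grab("scene");cv2.imwrite("pics/p4.png",cv2.resize(a[90:310,250:550],None,fx=2.5,fy=2.5))
E
```

```text
10.9 tip [-0.0957  0.1224  0.0898] axis [ 0.43  0.05 -0.9 ] q [-0.3   0.35 -0.11  2.29  1.12  0.18 -2.93] F [-0.2 -0.5 -1.1]
[0.534 0.125 0.032] [-0.0089, 0.0118, -0.1166, 0.0013, -0.0066, -0.0023]
```

View pics/p4.png

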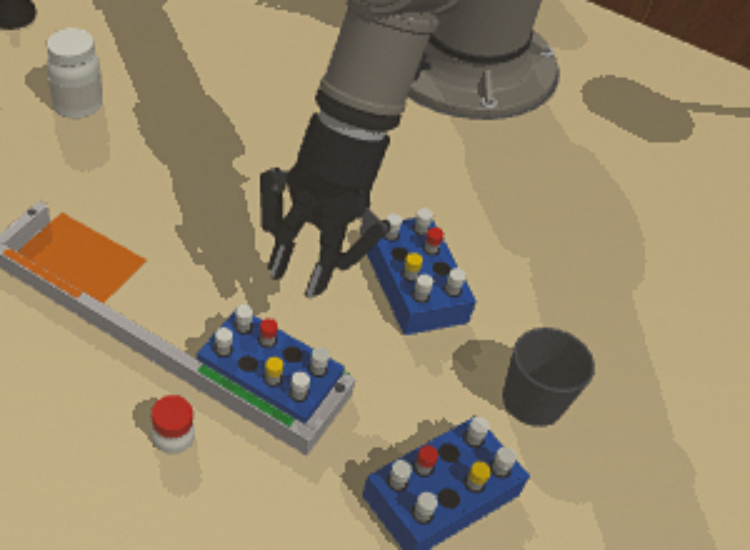

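The block sits in the green corner and the hand is behind it, with clearance to the neighbouring block. Descending.

>>> step_arm([
  [-0.006,0.006,-0.025,0,0.003,0],
  [-0.006,0.01,-0.05,0,0.006,0],
  [-0.006,0.01,-0.075,0,0.01,0],
  [-0.006,0.01,-0.1,0,0.012,0],
  [-0.006,0.01,-0.11,0,0.012,0],
])

```text
clock: 11.37
tcp_pos: [0.5428, 0.1239, 0.0507]
orientation: [-3.057, -0.189, -0.582]
contact_force: [0.3, 0.6, 0.4]
grip_width: 0.0342
gripper_force: 0.0
```

```bash
python3 - <<'E'
from h import *
st()
p,R=target(-.083,.13,.02,"x",25);print(p.round(3),delta(p,R))
E
```

```text
11.37 tip [-0.0922  0.1278  0.0377] axis [ 0.36  0.05 -0.93] q [-0.28  0.47 -0.13  2.24  1.15  0.17 -2.95] F [0.3 0.6 0.4]
[0.551 0.127 0.033] [0.0135, 0.0052, -0.03, 0.0021, -0.019, -0.0038]
```

```bash
python3 - <<'E'
from k import *
d=np.load("kin.npz");L,s=d["L"],d["s"];q0=r.get_obs()["joints"]
mid=(lo+hi)/2
def feas(p,R,q,w=.003):
    f=lambda q:(lambda P:np.r_[P[0]-p,.3*(R.inv()*P[1]).as_rotvec(),w*(q-mid)/(hi-lo)])(fk(q,L,s))
    z=least_squares(f,np.clip(q,lo+.02,hi-.02),bounds=(lo,hi),max_nfev=300);return round(1000*np.linalg.norm(z.fun[:6]),1),z.x.round(2).tolist()
for flip in(0,1):
  for t in(14,18,25):
    p,R=target(-.088,.13,.02,"x",t)
    if flip:R=R*Ro.from_rotvec([0,0,np.pi])
    for q in(q0,[-.3,.6,0,2.2,0,.4,-1.7 if not flip else 1.4]):print(flip,t,feas(p,R,q))
E
```

```text
0 14 (np.float64(0.0), [-0.22, 0.53, -0.14, 2.13, 0.39, 0.26, -2.14])
0 14 (np.float64(0.0), [-0.23, 0.53, -0.13, 2.13, 0.38, 0.26, -2.14])
0 18 (np.float64(0.0), [0.26, 0.65, -0.74, 2.16, 1.32, 0.47, -2.96])
0 18 (np.float64(0.0), [-0.25, 0.52, -0.1, 2.17, 0.55, 0.17, -2.31])
0 25 (np.float64(16.3), [-0.14, 0.52, -0.24, 2.19, 1.23, 0.17, -2.96])
0 25 (np.float64(16.3), [-0.14, 0.52, -0.24, 2.19, 1.23, 0.17, -2.96])
1 14 (np.float64(0.0), [0.4, 0.78, -0.96, 2.11, 1.29, 0.67, 0.26])
1 14 (np.float64(0.0), [0.4, 0.78, -0.96, 2.11, 1.29, 0.67, 0.26])
1 18 (np.float64(0.0), [0.42, 0.79, -0.99, 2.15, 1.45, 0.66, 0.11])
1 18 (np.float64(0.0), [0.42, 0.79, -0.99, 2.15, 1.45, 0.66, 0.11])
1 25 (np.float64(0.0), [0.43, 0.79, -0.99, 2.22, 1.74, 0.66, -0.15])
1 25 (np.float64(0.0), [0.43, 0.79, -0.99, 2.22, 1.74, 0.66, -0.15])
```

A half turn of the hand gives a comfortable posture. I'll rise, spin about the tool axis, and come back down.

>>> step_arm([
  [-0.005,0,0.03,0,0,0],
  [-0.005,0,0.08,0,0,0],
  [-0.005,0,0.13,0,0,0],
  [-0.005,0,0.17,0,0,0],
  [-0.005,0,0.18,-0.012,-0.002,0.033],
])

```text
clock: 11.78
tcp_pos: [0.542, 0.1246, 0.1647]
orientation: [-3.056, -0.359, -0.602]
contact_force: [0.4, -1.0, 0.3]
grip_width: 0.0342
gripper_force: 0.0
```

>>> step_arm([
  [0,0,0,-0.013,-0.002,0.034],
  [0,0,0,-0.026,-0.004,0.067],
  [0,0,0,-0.039,-0.006,0.1],
  [0,0,0,-0.052,-0.007,0.134],
  [0,0,0,-0.065,-0.009,0.167],
])

```text
clock: 12.2
tcp_pos: [0.54, 0.1235, 0.1606]
orientation: [2.753, 1.171, 0.558]
contact_force: [0.2, 0.4, 0.4]
grip_width: 0.0345
gripper_force: 0.0
```

>>> step_arm([
  [0,0,0,-0.013,-0.002,0.034],
  [0,0,0,-0.026,-0.004,0.067],
  [0,0,0,-0.039,-0.006,0.1],
  [0,0,0,-0.052,-0.007,0.134],
  [0,0,0,-0.065,-0.009,0.167],
])

```text
clock: 12.62
tcp_pos: [0.54, 0.1235, 0.1606]
orientation: [2.254, 1.84, 0.482]
contact_force: [0.3, 0.5, -0.3]
grip_width: 0.0345
gripper_force: 0.0
```

>>> step_arm([
  [0,0,0,-0.013,-0.002,0.034],
  [0,0,0,-0.026,-0.004,0.067],
  [0,0,0,-0.039,-0.006,0.1],
  [0,0,0,-0.052,-0.007,0.134],
  [0,0,0,-0.065,-0.009,0.167],
])

```text
clock: 13.03
tcp_pos: [0.54, 0.1234, 0.1607]
orientation: [1.617, 2.341, 0.375]
contact_force: [0.3, -0.9, 0.0]
grip_width: 0.0341
gripper_force: 0.0
```

>>> step_arm([
  [0,0,0,-0.013,-0.002,0.034],
  [0,0,0,-0.026,-0.004,0.067],
  [0,0,0,-0.039,-0.006,0.1],
  [0,0,0,-0.052,-0.007,0.134],
  [0,0,0,-0.065,-0.009,0.167],
])

```text
clock: 13.45
tcp_pos: [0.54, 0.1234, 0.1607]
orientation: [0.887, 2.656, 0.245]
contact_force: [-0.0, 0.6, -0.7]
grip_width: 0.0339
gripper_force: 0.0
```

```bash
python3 - <<'E'
from h import *
st()
for z in(.12,.02):
  p,R=target(-.1,.13,z,"x",25);R=R*Ro.from_rotvec([0,0,np.pi]);print(p.round(3),delta(p,R))
E
```

```text
13.45 tip [-0.0951  0.1278  0.1477] axis [ 0.36  0.06 -0.93] q [ 0.49  0.42 -1.03  2.15  0.93  0.58 -0.26] F [-0.   0.6 -0.7]
[0.534 0.125 0.133] [-0.01, 0.003, -0.0468, -0.097, -0.0324, 0.2203]
[0.534 0.125 0.033] [-0.01, 0.003, -0.2134, -0.097, -0.0324, 0.2203]
```

>>> step_arm([
  [-0.004,0.001,0,-0.015,-0.005,0.034],
  [-0.008,0.002,-0.01,-0.03,-0.01,0.068],
  [-0.01,0.003,-0.02,-0.045,-0.015,0.102],
  [-0.01,0.003,-0.03,-0.06,-0.02,0.136],
  [-0.01,0.003,-0.047,-0.075,-0.025,0.17],
])

```text
clock: 13.87
tcp_pos: [0.5344, 0.1254, 0.1329]
orientation: [0.084, 2.72, 0.082]
contact_force: [0.4, -0.1, -0.8]
grip_width: 0.0343
gripper_force: 0.0
```

```bash
python3 - <<'E'
from h import *
st()
for z in(.06,.02):
  p,R=target(-.1,.13,z,"x",25);R=R*Ro.from_rotvec([0,0,np.pi]);print(p.round(3),delta(p,R))
E
```

```text
13.87 tip [-0.0997  0.1302  0.1201] axis [ 0.41  0.05 -0.91] q [ 0.45  0.47 -1.02  2.21  1.2   0.57  0.05] F [ 0.4 -0.1 -0.8]
[0.534 0.125 0.073] [-0.0007, -0.0004, -0.1004, -0.0222, -0.0067, 0.0503]
[0.534 0.125 0.033] [-0.0007, -0.0004, -0.167, -0.0222, -0.0067, 0.0503]
```

>>> step_arm([
  [0,0,-0.03,-0.015,-0.004,0.034],
  [0,0,-0.07,-0.022,-0.007,0.05],
  [0,0,-0.11,-0.022,-0.007,0.05],
  [0,0,-0.145,-0.022,-0.007,0.05],
  [0,0,-0.165,-0.022,-0.007,0.05],
])

```text
clock: 14.28
tcp_pos: [0.5334, 0.1248, 0.0315]
orientation: [-0.141, 2.705, 0.035]
contact_force: [0.9, -1.4, -0.2]
grip_width: 0.0342
gripper_force: 0.0
```

```bash
python3 - <<'E'
from h import *
st()
p,R=target(-.083,.13,.02,"x",25);R=R*Ro.from_rotvec([0,0,np.pi]);print(p.round(3),delta(p,R))
E
```

```text
14.28 tip [-0.1007  0.1298  0.0188] axis [ 0.42  0.05 -0.91] q [ 0.31  0.67 -0.88  2.27  1.71  0.59 -0.24] F [ 0.9 -1.4 -0.2]
[0.551 0.127 0.033] [0.0292, 0.0037, 0.0019, -0.0008, -0.0009, 0.0021]
```

>>> step_arm([
  [0.012,0.001,0,0,0,0],
  [0.02,0.003,0,0,0,0.001],
  [0.026,0.004,0,0,0,0.002],
  [0.029,0.005,0,0,0,0.002],
  [0.032,0.005,0,0,0,0.002],
])

```text
clock: 14.7
tcp_pos: [0.5499, 0.1279, 0.0328]
orientation: [-0.151, 2.707, 0.036]
contact_force: [-23.9, -5.5, 15.9]
grip_width: 0.0341
gripper_force: 12.1
```

```bash
python3 - <<'E'
from h import *
st();block()
E
```

```text
14.7 tip [-0.084   0.131   0.0201] axis [ 0.41  0.05 -0.91] q [ 0.31  0.68 -0.87  2.23  1.67  0.58 -0.18] F [-23.9  -5.5  15.9]
block yaw 6.9 fence x -0.0775 -0.0006 y 0.0701 0.1973 mid [-0.039   0.1337  0.    ]
```

The block is pressed home at 24 N. I'll withdraw straight back, then up and away.

>>> step_arm([
  [-0.006,-0.001,0,0,0,0],
  [-0.03,-0.003,0,0,0,0],
  [-0.05,-0.005,0.03,0,0,0],
  [-0.05,-0.005,0.09,0,0,0],
  [-0.05,-0.005,0.15,0,0,0],
])

```text
clock: 15.17
tcp_pos: [0.5233, 0.126, 0.1227]
orientation: [-0.151, 2.702, 0.038]
contact_force: [0.4, -1.9, -0.3]
grip_width: 0.0339
gripper_force: 0.0
```

>>> step_arm([
  [0,-0.02,0.05,0,0,0],
  [0,-0.06,0.1,0,0,0],
  [0,-0.12,0.15,0,0,0],
  [0,-0.18,0.15,0,0,0],
  [0,-0.24,0.15,0,0,0],
])

```text
clock: 15.58
tcp_pos: [0.5261, -0.0044, 0.2142]
orientation: [-0.155, 2.694, 0.034]
contact_force: [0.7, -1.2, -1.0]
grip_width: 0.0339
gripper_force: 0.0
```

```bash
python3 - <<'E'
from h import *
st();im=block();a=grab("scene")
cv2.imwrite("pics/end.png",np.hstack([cv2.resize(im[130:290,170:370],(400,320),interpolation=cv2.INTER_CUBIC),cv2.resize(a[170:330,300:500],(400,320),interpolation=cv2.INTER_CUBIC)]))
hsv=cv2.cvtColor(im,cv2.COLOR_BGR2HSV)
E
```

```text
15.58 tip [-0.1222  0.0021  0.2016] axis [ 0.43  0.05 -0.9 ] q [ 1.03  0.31 -1.27  2.19  0.71  0.49  0.96] F [ 0.7 -1.2 -1. ]
block yaw 7.2 fence x -0.0779 -0.0005 y 0.0697 0.1984 mid [-0.0392  0.1341  0.    ]
```

View pics/end.png

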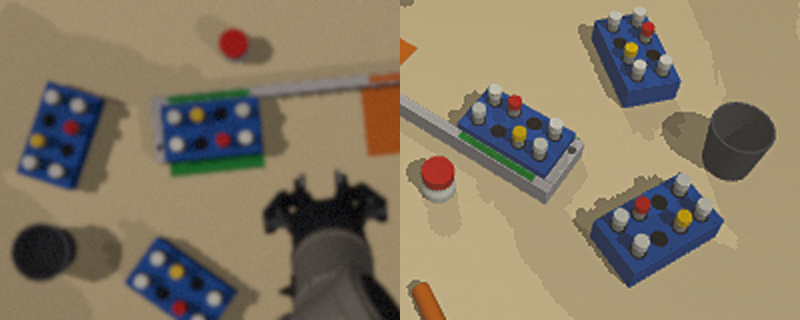

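The final picture shows the block flush in the green corner, at about (211,128) in the left crop. The cup, the small jar and the other two blocks are where they were, and the hand is clear. I'll let the arm settle and hand in.

>>> step_arm([
  [0,0,0,0,0,0],
  [0,0,0,0,0,0],
  [0,0,0,0,0,0],
])

```text
clock: 15.93
tcp_pos: [0.5241, -0.0032, 0.2103]
orientation: [-0.153, 2.701, 0.037]
contact_force: [-0.1, 1.4, -0.4]
grip_width: 0.0345
gripper_force: 0.0
```

```bash
python3 -c "
from bench import r
print(r.hand_in())"
```

```text
the job is handed in; nothing more can be done
None
```

I handed in the job at about 16 s with the blue tube block in the green bay, pressed against the end stop (about 14 N) and then the fence (about 24 N), the hand clear and no jar or cup touched; hand-in returned no verdict, and the hand may have overhung the block's edge by a few millimetres, above the caps, early in the first push.

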